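# Set the bag sealer's time and press it shut

## Task

Get the bag sealer on the cheese stall ready for the thick bags: with the fingertips, push the selector round click by click until its pointer rests at mark 6 (the sixth stroke clockwise from the dot), and only then press the sealing arm fully down by its handle; the job finishes with the fingertips still holding it shut for the test pulse. Push and press only: never grip the selector or the handle, turn the selector with nothing but the fingers, and leave the cheese, the jar and the scoop where they are.

Things in the scene. Friction and masses are not known exactly. Their poses are not given: they have to be found in the camera images.
- sealer: table-top impulse bag sealer, fixed. Origin on the table under mid length; x away from the worker across the jaw, y along it to the hinge and control box. Jaw housing 80 mm wide, y -215 to +90 mm; control box 122 mm wide, y +91 to +219 mm; both flat on top at 70 mm. Selector axis upright at x 0, y +155 mm. Hinge cheeks rise 28 mm above the top at y +67 to +91 mm, x within 24 mm of the middle.
- dial (a joint): selector angle in rad: 0 at the stop at mark 0, growing clockwise seen from above, 0.5236 (30 degrees) a click: mark 6 at 3.142, other stop, mark 8, at 4.189. Starts at any of marks 0 to 4. A sprung detent holds it at a mark: about 0.06 N m (2 to 3.5 N on the flank) to leave it; past half way it snaps to the next mark by itself and stays.
- dial_axis (a point): point on the selector's upright turning axis at the top of its bar, 100 mm above the table (30 mm above the control box). Marks lie on the aluminium plate round it: mark 0 a black dot, marks 1 to 8 black radial strokes 42 mm from the axis, ever longer (5 to 13 mm), running clockwise. Mark 0 is 120 degrees from the sealer's +x towards its +y, mark 4 at +x, mark 6 60 degrees from +x towards -y.
- pointer_tip (a point): tip of the pointer, the long end of the bar, at the top of the bar and 40 mm from the axis; a white line on the black bar's top runs towards it. The short end ends 23 mm from the axis.
- bar: the selector's black upright bar, 14 mm thick, 63 mm long (40 mm to the pointer tip, 23 mm the other way), on a round collar 44 mm in diameter whose top is 78 mm above the table. Flanks reach from 79 to 97 mm above the table, the narrower top ridge to 100 mm. Origin on the axis at control box top level (70 mm); x along the pointer, z up. It turns with joint dial.
- bar_left: the bar's flank on the left of the pointer (seen from above, looking along the pointer); origin on the flank's face, 18 mm from the axis along the pointer and 88 mm above the table. Pushing here, in the bar's -y direction, turns the selector clockwise.
- bar_right: the bar's opposite flank, on the right of the pointer; origin on its face, 18 mm from the axis and 88 mm above the table. Pushing here turns the selector anticlockwise.
- jaw (a joint): angle of the sealing arm in rad: 0 standing open (sprung up against its stop), 0.30 fully shut on the jaw bed. The spring needs about 2 N on the handle at first and 7 N when shut, and throws the arm open when let go.
- jaw_hinge (a point): point on the arm's hinge axis (which lies along the sealer's x), 86 mm above the table, at the sealer's x 0, y +85 mm; the arm runs from here towards the sealer's -y
- handle_top (a point): middle of the flat top of the handle, where one presses; 265 mm from the hinge along the arm and 24 mm above the arm's line through the hinge. Open, it is at the sealer's x 0, y -161 mm, 187 mm above the table and the top slopes down towards the hinge by 0.30 rad; shut, it is level at y -180 mm, 110 mm above the table.
- handle: black handle at the free end of the sealing arm, 36 mm wide (x) at the top, 62 mm long, 22 mm high; origin in the middle of its underside
- handle_near: the handle's low side face towards the worker (sealer's -x), 21 mm from its middle, 7 to 19 mm below its top
- handle_far: the handle's low side face on the far side (sealer's +x), 21 mm from its middle, 7 to 19 mm below its top
- cheese: small round white cheese, 68 mm in diameter, 52 mm high, loose beyond the sealer; origin under its centre
- jar: glass jar with a steel lid, 62 mm in diameter, 85 mm high, loose beyond the sealer; origin under its centre
- scoop: blue plastic hand scoop, 160 mm long, 60 mm wide, 31 mm high, loose on the worker's side of the sealer; origin near its middle on the table, x from handle to mouth

How it is judged:
By the outcome, as a careful person would: the job done as asked, in the order asked, and still so for the second after the job is handed in, while the arm keeps its last pose, push and grip.
It also fails if it takes over 67 s, if anything falls off the work surface, if the arm or the gripper's body presses on something with over 40 N, if the wrist force passes 120 N, or if a joint passes its speed limit or range.

## Robot

A 7-joint arm with a two-finger parallel gripper is mounted at the origin on the work surface. World frame = base frame: x ahead of the robot, y to its left, z up, the work surface at z = 0. Lengths are in m, angles in rad, forces in N, time in s.
With the tool pointing down it reaches from about 0.4 to 0.85 m from the base axis. Payload 10.4 kg.
Tool frame: the origin (TCP) lies between the finger pads; the fingertips stand 25 mm ahead of it and the grasp point (between the pads) lies 6 mm ahead of it; z points along the fingers, y is the line along which they close (so a half turn about z gives the same grasp; the last joint's range is limited). The gripper opens to 85 mm and grips with 20 to 120 N. Pads are 22 mm wide; open, the fingers measure 114 mm over their backs; the gripper's body (76 mm by 85 mm) begins 54 mm behind the grasp point. The pads swing forward as they close: fully open they stand 13 mm farther back than shut.
Start: joints at [1.189, 0.332, -0.065, 1.46, 0.022, 1.35, -0.088], TCP at [0.219, -0.585, 0.256] pointing down, gripper open.
Joint ranges: [-2.6, 2.6], [-0.5, 2.12], [-1.47, 1.34], [0.16, 2.42], [-1.27, 4.41], [0.06, 2.06], [-2.6, 2.6]. Speed limits (rad/s): [2.22, 2.22, 2.79, 2.79, 3.14, 3.14, 3.14].

## Interface

Orientations are given as a rotation vector (axis times angle).
In Python, from plant import readout, eyes, job gives the robot as it stands.
- The arm moves only by the tool send_rows, never from a script. Its argument "increments" is a list of rows, each a list of 6 numbers: the shift along the tool's x, y, z in mm, then the turn, a rotation vector about the tool's x, y, z in rad. A call has 1 to 20 rows; each row is the pose to reach, as a shift and turn from the pose commanded when the call began, along the tool's axes at that moment; what a row does not reach only later rows make up. A row lasts 1/12 s, in which the tool goes at most 41.7 mm and 7.16 degrees, less where a joint would pass 70% of its speed; a pose out of reach is approached as far as the arm can. A call with a gripper value outside its range is refused whole. "claw" is the closure, from -1 (fully open) to 1 (shut), so that 0 is half open, set as the call begins (left out, the last holds). The fingers move at their own pace and stop on an object; the grip force is fixed at half the most. Time passes only in rows, so rows that repeat a pose let the fingers close. It gives the time, the measured TCP pose, the force, the opening and the grip force at its end, in the units of the state.
- readout.get_obs(): the state, without advancing time (a new reading comes with each control period).
- eyes.capture(name): name is "side" or "top" or "wrist"; returns the picture (420x560x3 uint8, blue, green, red); there is no depth.
- eyes.camera_model(name): a dict with "fx", "fy", "cx", "cy" (pixels), "D" ([k1, k2, p1, p2, k3] as OpenCV has them; the pictures are not rectified), "xyz" and "orientation" of the camera in the world; the wrist camera has in their place "T_tool_cam" (4x4, takes a point from camera to tool coordinates, whose origin is the TCP and whose axes are the flange's). Camera axes: x right, y up, looking along -z (the intrinsics and any distortion apply to the point x, -y, -z); pixel columns grow to the right and rows downward; lengths in m; the calibration is good to about 2 mm. A picture is of the moment at which its call begins: read the wrist's pose just before it. camera_model takes no time and is no camera call.
- job.hand_in(): hands the job in; it is judged then, once.
The state is a dict: "time": time; "joint_pos": joint angles; "qd": joint speeds; "joint_torque": joint torques, N m; "ee_pos": TCP position; "orientation": TCP orientation; "wrist_force": force on the tool from outside, world axes, zero at the start; "ft_torque": the same for the moment, N m; "opening": finger opening in m; "grasp_force": force on a finger pad.
Only numpy, scipy, OpenCV 4.12 (cv2) and the standard library are available. Lean on these libraries where they do the work, as an engineer would, in place of code of your own. Each camera call takes 0.05 s, during which the arm holds its last target. There are 200 camera calls.

## Working session

There is one attempt and no reset: what is moved stays moved. The work goes in short steps, Python scripts to look and compute and a tool call to move; the robot and the scene stay as the last step left them, time stands still between calls to the robot, and variables do not carry over. Pictures are saved under pics/ and viewed, at most 10 in all, crops included, and the job is handed in when it is done.

Besides the shell and the picture viewer there is one more tool, called after "Emit:" by a JSON object that holds its "name" and its "arguments". send_rows: Moves the arm, as the interface text tells. Its arguments: {"type":"object","properties":{"increments":{"type":"array"},"claw":{"type":"number"}},"required":["increments"]}

```bash
mkdir -p pics; ls; python3 - <<'E'
from plant import readout, eyes
import cv2
o=readout.get_obs()
for k in("time","ee_pos","orientation","wrist_force","opening"):print(k,o[k])
for n in("side","top","wrist"):
    print(eyes.camera_model(n))
for n in("side","top"):
    cv2.imwrite(f"pics/{n}0.png",eyes.capture(n))
E
```

```text
pics
time 0.0
ee_pos [ 0.21931917 -0.58486303  0.25546983]
orientation [-3.08970190e+00 -5.60357187e-01  5.76869019e-04]
wrist_force [0.35212597 0.03969533 0.1627215 ]
opening 0.08532288306033485
{'fx': 386.80457244564053, 'fy': 386.80457244564053, 'cx': 275.3514717984591, 'cy': 217.81871440812057, 'D': array([-0.08280285,  0.        ,  0.        ,  0.        ,  0.        ]), 'xyz': array([ 0.25884957, -0.26248111,  0.60107846]), 'orientation': array([ 0.69228322, -0.29780922, -0.74701702])}
{'fx': 432.50473100245193, 'fy': 432.50473100245193, 'cx': 283.8164960953917, 'cy': 209.93159111792892, 'D': array([-0.07686733,  0.        ,  0.        ,  0.        ,  0.        ]), 'xyz': array([0.5287975 , 0.02843391, 0.89664535]), 'orientation': array([ 0.05823449, -0.03049081, -1.57563347])}
{'fx': 299.8705656694311, 'fy': 299.8705656694311, 'cx': 280.2985672011209, 'cy': 210.30541780236368, 'D': array([0.00549537, 0.        , 0.        , 0.        , 0.        ]), 'T_tool_cam': array([[ 1.54059974e-04,  9.55495432e-01,  2.95005857e-01,
         7.54699927e-02],
       [ 9.99999978e-01, -1.89696684e-04,  9.21823899e-05,
         3.19667203e-04],
       [ 1.44041485e-04,  2.95005836e-01, -9.55495440e-01,
        -1.18499896e-01],
       [ 0.00000000e+00,  0.00000000e+00,  0.00000000e+00,
         1.00000000e+00]])}
```

View pics/top0.png

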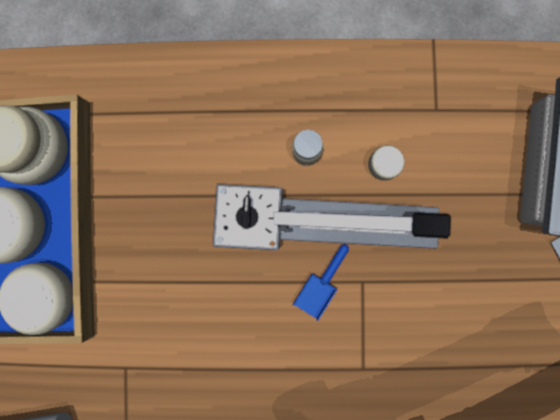

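View pics/side0.png

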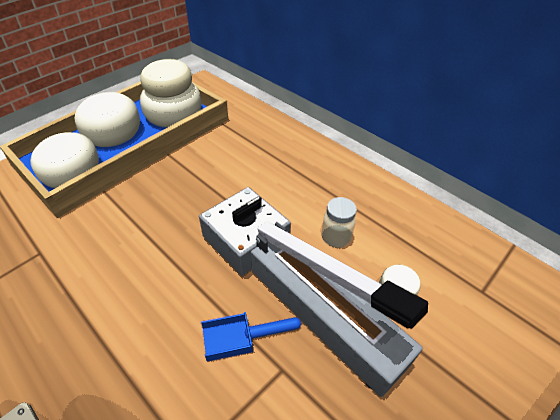

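Top view: control box around (247,217) with the selector pointing up, about mark 4, and the dot at lower left (226,228). The handle is at (431,224), and the jar (308,146), cheese (387,162) and scoop (320,285) are clear of it. The side view agrees.

```bash
cat > h.py <<'E'
import numpy as np, cv2
from scipy.spatial.transform import Rotation as R
from plant import readout, eyes
def cast(name,px,z,pose=None):
    m=eyes.camera_model(name)
    K=np.array([[m['fx'],0,m['cx']],[0,m['fy'],m['cy']],[0,0,1]])
    p=cv2.undistortPoints(np.array(px,float).reshape(-1,1,2),K,m['D']).reshape(-1,2)
    d=np.c_[p[:,0],-p[:,1],-np.ones(len(p))]
    if name=='wrist':
        o=pose; Rt=R.from_rotvec(o['orientation']).as_matrix(); T=m['T_tool_cam']
        Rw=Rt@T[:3,:3]; c=o['ee_pos']+Rt@T[:3,3]
    else: Rw=R.from_rotvec(m['orientation']).as_matrix(); c=m['xyz']
    d=d@Rw.T
    return c+d*((z-c[2])/d[:,2])[:,None]
E
python3 - <<'E'
from h import *
im=cv2.imread("pics/top0.png")
hsv=cv2.cvtColor(im,cv2.COLOR_BGR2HSV)
sub=np.zeros(im.shape[:2],np.uint8); sub[175:258,205:285]=1
m=((hsv[...,1]<40)&(hsv[...,2]>150)).astype(np.uint8)*sub
cs,_=cv2.findContours(m,0,2); c=max(cs,key=cv2.contourArea)
r=cv2.minAreaRect(c); print(r)
b=cv2.boxPoints(r); w=cast('top',b,.07); print(w.round(4))
e=[np.linalg.norm(w[i]-w[i-1]) for i in range(4)]; print(e)
blk=((hsv[...,2]<60)).astype(np.uint8)
sub[:]=0; sub[185:235,230:262]=1
cs,_=cv2.findContours(blk*sub,0,2); c=max(cs,key=cv2.contourArea); print('dial bbox',cv2.boundingRect(c))
sub[:]=0; sub[195:250,400:465]=1
cs,_=cv2.findContours(blk*sub,0,2); c=max(cs,key=cv2.contourArea); r=cv2.minAreaRect(c);print('handle',r); print(cast('top',[r[0]],.18))
crop=cv2.resize(im[175:258,205:290],None,fx=7,fy=7,interpolation=cv2.INTER_CUBIC)
cv2.imwrite("pics/c1.png",crop)
E
```

```text
((250.1241455078125, 216.88966369628906), (68.46988677978516, 59.309242248535156), 3.3664605617523193)
[[0.51   0.1766 0.07  ]
 [0.624  0.1703 0.07  ]
 [0.6152 0.0385 0.07  ]
 [0.5019 0.0457 0.07  ]]
[np.float64(0.13122661188456608), np.float64(0.1141182621137635), np.float64(0.13217220666959217), np.float64(0.11351861573028453)]
dial bbox (237, 198, 20, 30)
handle ((430.44061279296875, 224.62844848632812), (38.05259704589844, 24.019386291503906), 3.012787342071533)
[[ 0.54344476 -0.20257829  0.18      ]]
```

View pics/c1.png

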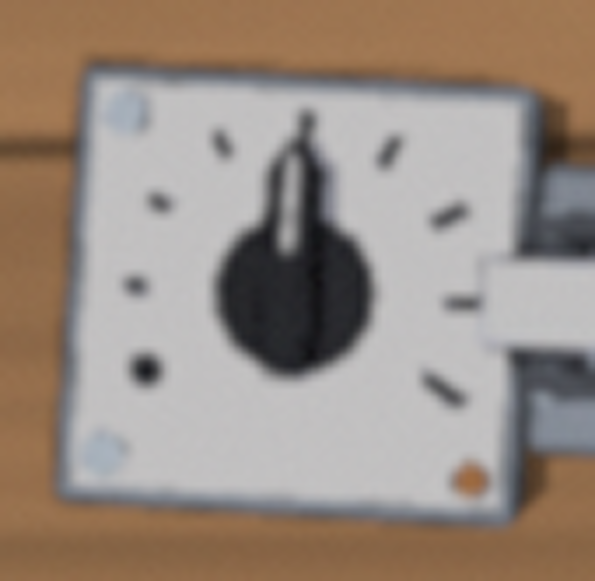

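The crop shows the pointer at mark 4: white line upward, the dot at (146,370), mark 6 at (450,215). It needs two clicks clockwise. Next I fit the axis and yaw from the marks.

```bash
python3 - <<'E'
from h import *
from scipy.optimize import least_squares
px=np.array([[146,370],[135,287],[160,203],[222,143],[307,125],[390,150],[450,215],[465,302],[443,390]])
px=(px+.5)/7-.5+[205,175]
w=cast('top',px,.07)[:,:2]
a=np.radians(120-30*np.arange(9))
def f(p):
    d=np.c_[np.cos(a+p[2]),np.sin(a+p[2])]; v=w-p[:2]
    return d[:,0]*v[:,1]-d[:,1]*v[:,0]
idx=[0,1,2,3,4,5,6,8]
s=least_squares(f,[.56,.11,-.05]); print(s.x,(f(s.x)*1e3).round(1)); c=s.x[:2]; y=s.x[2]
print((np.linalg.norm(w-c,axis=1)*1e3).round(1))
Rz=np.array([[np.cos(y),-np.sin(y)],[np.sin(y),np.cos(y)]])
for n,p in dict(handle_open=(0,-161),handle_shut=(0,-180),hinge=(0,85)).items(): print(n,c+Rz@(np.array(p)-[0,155])/1e3)
# check: handle top rays in two views
m=eyes.camera_model
for n,p in (('top',[430.4,224.6]),('side',[402,302])): print(n,cast(n,[p],.18),cast(n,[p],.187))
E
```

```text
[ 0.56333049  0.11358906 -0.05764388] [-0.1  0.5 -0.3 -0.2 -0.1  0.2  0.2  0.1 -0.3]
[46.4 44.6 45.3 46.4 46.4 46.9 47.1 46.1 48. ]
handle_open [ 0.54512511 -0.20188608]
handle_shut [ 0.54403048 -0.22085452]
hinge [0.55929765 0.04370533]
top [[ 0.54349251 -0.20251101  0.18      ]] [[ 0.54334897 -0.2002552   0.187     ]]
side [[ 0.54367362 -0.20698305  0.18      ]] [[ 0.53893872 -0.20790565  0.187     ]]
```

Emit:
{"name": "send_rows", "arguments": {"claw": 1, "increments": [[0, 0, -45, 0, 0, 0], [605, -549, -45, 0, 0, -1.154], [605, -549, -45, 0, 0, -1.154], [605, -549, -45, 0, 0, -1.154], [605, -549, -45, 0, 0, -1.154], [605, -549, -45, 0, 0, -1.154], [605, -549, -45, 0, 0, -1.154], [605, -549, -45, 0, 0, -1.154], [605, -549, -45, 0, 0, -1.154], [605, -549, -45, 0, 0, -1.154], [605, -549, -45, 0, 0, -1.154], [605, -549, -45, 0, 0, -1.154], [605, -549, -45, 0, 0, -1.154], [605, -549, -45, 0, 0, -1.154], [605, -549, -45, 0, 0, -1.154], [605, -549, -45, 0, 0, -1.154], [605, -549, -45, 0, 0, -1.154], [605, -549, -45, 0, 0, -1.154], [605, -549, -45, 0, 0, -1.154], [605, -549, -45, 0, 0, -1.154]]}}

```text
time: 1.77
ee_pos: [0.5822, 0.1203, 0.3009]
orientation: [2.286, 2.155, -0.001]
wrist_force: [0.8, -0.2, 0.7]
opening: -0.0002
grasp_force: 0.0
```

Emit:
{"name": "send_rows", "arguments": {"increments": [[0, 0, 60, 0, 0, 0], [0, 0, 130, 0, 0, 0], [0, 0, 130, 0, 0, 0], [0, 0, 130, 0, 0, 0], [0, 0, 130, 0, 0, 0], [0, 0, 130, 0, 0, 0]]}}

```text
time: 2.27
ee_pos: [0.5823, 0.119, 0.1731]
orientation: [2.285, 2.155, 0.002]
wrist_force: [0.0, 0.5, 0.5]
opening: 0.0003
grasp_force: 0.0
```

```bash
python3 - <<'E'
from h import *
o=readout.get_obs(); Rt=R.from_rotvec(o['orientation']).as_matrix()
print(o['ee_pos'],np.degrees(np.arctan2(Rt[1,0],Rt[0,0])),Rt[:,2])
A=np.array([0.5633,0.1136]); t=-0.0576
g=A+np.array([[np.cos(t),-np.sin(t)],[np.sin(t),np.cos(t)]])@[.028,.030]
print('goal',g,'tool mm',1e3*Rt.T@(np.r_[g,.110]-o['ee_pos']))
s=eyes.capture('side'); w=eyes.capture('wrist')
cv2.imwrite('pics/d.png',np.hstack([cv2.resize(s[100:310,130:410],None,fx=1.42,fy=1.42),cv2.resize(w,(398,298))]))
E
```

```text
[0.58233625 0.1189966  0.17314596] 86.66656873711561 [ 1.43590758e-03  5.05352697e-04 -9.99998841e-01]
goal [0.59298061 0.14193834] tool mm [23.48471799  9.20367956 63.1727671 ]
```

View pics/d.png

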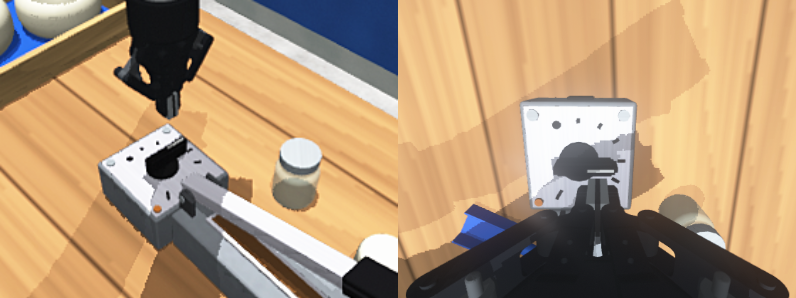

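The side crop shows the closed fingertips at about (173,116), hanging above the dial. The wrist crop shows the bar at (590,163), still at mark 4. I check the tip height from the side ray.

```bash
python3 - <<'E'
from h import *
for z in (.12,.13,.14,.148,.155,.165): print(z,cast('side',[[130+173/1.42,100+116/1.42]],z)[0].round(4))
E
```

```text
0.12 [0.6028 0.1345 0.12  ]
0.13 [0.5957 0.1263 0.13  ]
0.14 [0.5885 0.118  0.14  ]
0.148 [0.5828 0.1114 0.148 ]
0.155 [0.5778 0.1056 0.155 ]
0.165 [0.5707 0.0974 0.165 ]
```

Emit:
{"name": "send_rows", "arguments": {"increments": [[23.5, 9, 0, 0, 0, 0], [23.5, 9, 0, 0, 0, 0], [23.5, 9, 30, 0, 0, 0], [23.5, 9, 62, 0, 0, 0], [23.5, 9, 62, 0, 0, 0], [23.5, 9, 62, 0, 0, 0], [23.5, 9, 62, 0, 0, 0]]}}

```text
time: 2.95
ee_pos: [0.5931, 0.1421, 0.1119]
orientation: [2.284, 2.155, 0.004]
wrist_force: [0.6, -0.1, -0.5]
opening: -0.0001
grasp_force: 0.0
```

```bash
python3 - <<'E'
from h import *
o=readout.get_obs(); Rt=R.from_rotvec(o['orientation']).as_matrix()
print(o['ee_pos'],np.degrees(np.arctan2(Rt[1,0],Rt[0,0])),o['wrist_force'])
A=np.array([0.5633,0.1136])
# tool-frame rows: pose at bar angle th (deg cw), gap g from flank (mm), radius r
def row(th,g,r=28):
    t=-0.0576-np.radians(th)
    p=A+np.array([[np.cos(t),-np.sin(t)],[np.sin(t),np.cos(t)]])@[r/1e3,(7+11+g)/1e3]
    yaw=np.pi/2+t; cur=np.arctan2(Rt[1,0],Rt[0,0])
    d=1e3*Rt.T@(np.r_[p,.111]-o['ee_pos'])
    return [round(float(v),1) for v in d]+[0,0,round(-(yaw-cur),3)]
for th,g in [(0,6),(0,3),(0,0)]+[(t,0) for t in range(3,70,3)]: print(th,g,row(th,g))
E
```

```text
[0.59314307 0.14210872 0.11189217] 86.66779469402205 [ 0.64963211 -0.10130255 -0.45220942]
0 6 [-6.2, -0.2, 0.9, 0, 0, np.float64(-0.001)]
0 3 [-9.2, -0.1, 0.9, 0, 0, np.float64(-0.001)]
0 0 [-12.2, -0.1, 0.9, 0, 0, np.float64(-0.001)]
3 0 [-13.7, 0.8, 0.9, 0, 0, np.float64(0.052)]
6 0 [-15.2, 1.6, 0.9, 0, 0, np.float64(0.104)]
9 0 [-16.8, 2.3, 0.9, 0, 0, np.float64(0.157)]
12 0 [-18.4, 3.0, 0.9, 0, 0, np.float64(0.209)]
15 0 [-20.0, 3.6, 0.9, 0, 0, np.float64(0.261)]
18 0 [-21.7, 4.0, 0.9, 0, 0, np.float64(0.314)]
21 0 [-23.4, 4.4, 0.9, 0, 0, np.float64(0.366)]
24 0 [-25.1, 4.8, 0.9, 0, 0, np.float64(0.418)]
27 0 [-26.9, 5.0, 0.9, 0, 0, np.float64(0.471)]
30 0 [-28.6, 5.1, 0.9, 0, 0, np.float64(0.523)]
33 0 [-30.3, 5.1, 0.9, 0, 0, np.float64(0.575)]
36 0 [-32.1, 5.1, 0.9, 0, 0, np.float64(0.628)]
39 0 [-33.8, 5.0, 0.9, 0, 0, np.float64(0.68)]
42 0 [-35.5, 4.7, 0.9, 0, 0, np.float64(0.732)]
45 0 [-37.2, 4.4, 0.9, 0, 0, np.float64(0.785)]
48 0 [-38.9, 4.0, 0.9, 0, 0, np.float64(0.837)]
51 0 [-40.6, 3.5, 0.9, 0, 0, np.float64(0.89)]
54 0 [-42.3, 2.9, 0.9, 0, 0, np.float64(0.942)]
57 0 [-43.9, 2.2, 0.9, 0, 0, np.float64(0.994)]
60 0 [-45.4, 1.5, 0.9, 0, 0, np.float64(1.047)]
63 0 [-47.0, 0.6, 0.9, 0, 0, np.float64(1.099)]
66 0 [-48.4, -0.3, 0.8, 0, 0, np.float64(1.151)]
69 0 [-49.9, -1.3, 0.8, 0, 0, np.float64(1.204)]
```

Emit:
{"name": "send_rows", "arguments": {"increments": [[-6, 0, 0, 0, 0, 0], [-9, 0, 0, 0, 0, 0], [-12, 0, 0, 0, 0, 0], [-13.7, 0.8, 0, 0, 0, 0.05], [-15.2, 1.6, 0, 0, 0, 0.1], [-16.8, 2.3, 0, 0, 0, 0.16], [-18.4, 3, 0, 0, 0, 0.21], [-20, 3.6, 0, 0, 0, 0.26], [-21.7, 4, 0, 0, 0, 0.31], [-23.4, 4.4, 0, 0, 0, 0.37], [-25.1, 4.8, 0, 0, 0, 0.42], [-25.1, 4.8, 0, 0, 0, 0.42], [-25.1, 4.8, 0, 0, 0, 0.42]]}}

```text
time: 4.03
ee_pos: [0.5955, 0.116, 0.1097]
orientation: [2.683, 1.634, 0.001]
wrist_force: [-0.2, 0.6, -0.1]
opening: 0.0001
grasp_force: 0.0
```

```bash
python3 - <<'E'
from h import *
o=readout.get_obs(); print(o['ee_pos'],o['wrist_force'])
s=eyes.capture('side'); w=eyes.capture('wrist')
cv2.imwrite('pics/e.png',np.hstack([cv2.resize(s[160:270,180:327],None,fx=2.7,fy=2.7),cv2.resize(w[120:330,150:430],(397,297))]))
E
```

```text
[0.59553229 0.11602411 0.10971482] [-0.23464818  0.6251803  -0.11756655]
```

View pics/e.png

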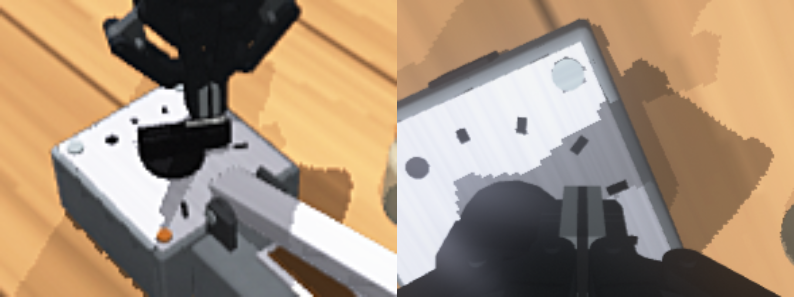

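The side crop shows the bar turned on to about mark 5 and clear of the fingertips, with the force near zero. I push the second click the same way.

```bash
python3 - <<'E'
from h import *
o=readout.get_obs(); Rt=R.from_rotvec(o['orientation']).as_matrix()
A=np.array([0.5633,0.1136])
def row(th,g,r=28):
    t=-0.0576-np.radians(th)
    p=A+np.array([[np.cos(t),-np.sin(t)],[np.sin(t),np.cos(t)]])@[r/1e3,(18+g)/1e3]
    return (1e3*Rt.T@(np.r_[p,.111]-o['ee_pos'])).round(1), round(float(np.arctan2(Rt[1,0],Rt[0,0])-np.pi/2-t),3)
for th,g in [(t,0) for t in range(24,61,3)]+[(54,15),(54,25)]: print(th,g,*row(th,g))
E
```

```text
24 0 [ 0.8  0.8 -1.5] 0.0
27 0 [-0.6  1.7 -1.5] 0.052
30 0 [-2.2  2.5 -1.5] 0.105
33 0 [-3.8  3.3 -1.5] 0.157
36 0 [-5.4  3.9 -1.5] 0.21
39 0 [-7.   4.5 -1.5] 0.262
42 0 [-8.7  5.  -1.5] 0.314
45 0 [-10.4   5.4  -1.5] 0.367
48 0 [-12.1   5.7  -1.5] 0.419
51 0 [-13.8   5.9  -1.5] 0.471
54 0 [-15.6   6.   -1.5] 0.524
57 0 [-17.3   6.1  -1.5] 0.576
60 0 [-19.    6.   -1.5] 0.628
54 15 [-2.6 13.5 -1.5] 0.524
54 25 [ 6.1 18.5 -1.5] 0.524
```

Emit:
{"name": "send_rows", "arguments": {"increments": [[-0.6, 1.7, -1, 0, 0, 0.05], [-2.2, 2.5, -1, 0, 0, 0.1], [-3.8, 3.3, -1, 0, 0, 0.16], [-5.4, 3.9, -1, 0, 0, 0.21], [-7, 4.5, -1, 0, 0, 0.26], [-8.7, 5, -1, 0, 0, 0.31], [-10.4, 5.4, -1, 0, 0, 0.37], [-12.1, 5.7, -1, 0, 0, 0.42], [-13.8, 5.9, -1, 0, 0, 0.47], [-15.3, 6, -1, 0, 0, 0.51], [-15.3, 6, -1, 0, 0, 0.51], [-15.3, 6, -1, 0, 0, 0.51]]}}

```text
time: 5.13
ee_pos: [0.5936, 0.1001, 0.1103]
orientation: [3.008, 0.906, 0.0]
wrist_force: [-0.2, -0.9, 0.3]
opening: -0.0003
grasp_force: 0.0
```

Emit:
{"name": "send_rows", "arguments": {"increments": [[10, 0, 0, 0, 0, 0], [20, 0, 0, 0, 0, 0], [20, 0, -40, 0, 0, 0], [20, 0, -80, 0, 0, 0], [20, 0, -120, 0, 0, 0], [20, 0, -150, 0, 0, 0], [20, 0, -150, 0, 0, 0], [20, 0, -150, 0, 0, 0]]}}

```text
time: 5.8
ee_pos: [0.611, 0.1115, 0.2622]
orientation: [3.008, 0.905, 0.006]
wrist_force: [-0.1, 0.4, -0.5]
opening: 0.0001
grasp_force: 0.0
```

```bash
python3 - <<'E'
from h import *
o=readout.get_obs(); Rt=R.from_rotvec(o['orientation']).as_matrix()
print(o['time'],o['ee_pos'])
for p in ((.545,-.202,.26),): print((1e3*Rt.T@(np.array(p)-o['ee_pos'])).round(1))
s=eyes.capture('side');t=eyes.capture('top'); w=eyes.capture('wrist')
cv2.imwrite('pics/f.png',np.hstack([cv2.resize(s[160:270,180:327],(400,300)),cv2.resize(w,(400,300))]))
E
```

```text
5.8 [0.61102535 0.11152823 0.2621788 ]
[-228.1  225.     1.8]
```

View pics/f.png

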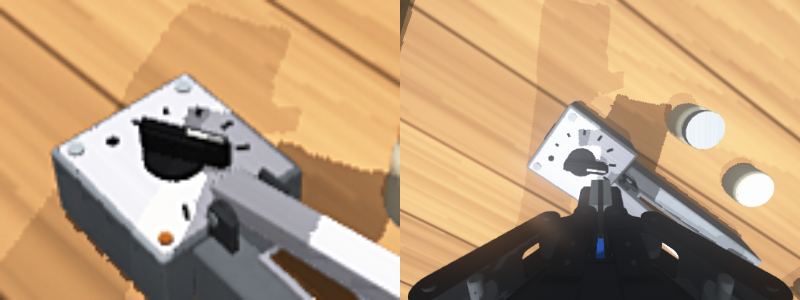

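The bar has moved on again, but this view doesn't clearly separate mark 5 from mark 6. I'll move over the handle and check from the top camera.

Emit:
{"name": "send_rows", "arguments": {"increments": [[-228, 225, 0, 0, 0, -0.93], [-228, 225, 0, 0, 0, -0.93], [-228, 225, 0, 0, 0, -0.93], [-228, 225, 0, 0, 0, -0.93], [-228, 225, 0, 0, 0, -0.93], [-228, 225, 0, 0, 0, -0.93], [-228, 225, 0, 0, 0, -0.93], [-228, 225, 0, 0, 0, -0.93], [-228, 225, 0, 0, 0, -0.93], [-228, 225, 0, 0, 0, -0.93], [-228, 225, 0, 0, 0, -0.93], [-228, 225, 0, 0, 0, -0.93]]}}

```text
time: 6.95
ee_pos: [0.5439, -0.2008, 0.2594]
orientation: [-2.282, -2.156, -0.0]
wrist_force: [0.8, -0.2, 0.3]
opening: 0.0001
grasp_force: 0.0
```

```bash
python3 - <<'E'
from h import *
o=readout.get_obs(); print(o['ee_pos'],o['orientation'])
t=eyes.capture('top')
cv2.imwrite('pics/g.png',cv2.resize(t[175:258,205:290],None,fx=7,fy=7,interpolation=cv2.INTER_CUBIC))
E
```

```text
[ 0.54386106 -0.20076094  0.2593944 ] [-2.28247846e+00 -2.15643963e+00 -2.66212280e-04]
```

View pics/g.png

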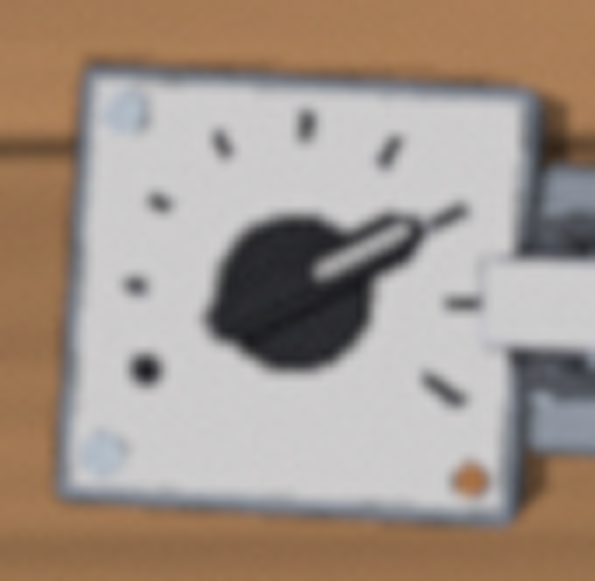

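The pointer rests on mark 6 (stroke at (450,215)). Now I press the handle along its arc.

Emit:
{"name": "send_rows", "arguments": {"increments": [[0, 0, 25, 0, 0, 0], [0, 0, 42, 0, 0, 0], [0, 0, 47, 0, 0, 0], [-2.4, 0, 53, 0, 0, 0], [-4.7, 0, 59, 0, 0, 0], [-6.8, 0, 66, 0, 0, 0], [-8.8, 0, 72, 0, 0, 0], [-10.6, 0, 79, 0, 0, 0], [-12.3, 0, 85, 0, 0, 0], [-13.8, 0, 92, 0, 0, 0], [-15.2, 0, 98, 0, 0, 0], [-16.4, 0, 105, 0, 0, 0], [-17.4, 0, 111, 0, 0, 0], [-18.3, 0, 116, 0, 0, 0], [-18.6, 0, 120, 0, 0, 0], [-18.6, 0, 120, 0, 0, 0]]}}

```text
time: 8.33
ee_pos: [0.5428, -0.221, 0.1395]
orientation: [2.285, 2.156, 0.0]
wrist_force: [1.9, 3.2, 5.3]
opening: -0.0001
grasp_force: 3.0
```

Emit:
{"name": "send_rows", "arguments": {"increments": [[0, 0, 2, 0, 0, 0], [0, 0, 4, 0, 0, 0], [0, 0, 6, 0, 0, 0], [0, 0, 7, 0, 0, 0], [0, 0, 7, 0, 0, 0], [0, 0, 7, 0, 0, 0]]}}

```text
time: 8.83
ee_pos: [0.5429, -0.2214, 0.1344]
orientation: [2.284, 2.155, -0.001]
wrist_force: [-2.1, 3.9, 14.5]
opening: 0.0002
grasp_force: 7.5
```

Emit:
{"name": "send_rows", "arguments": {"increments": [[0, 0, 2, 0, 0, 0], [0, 0, 3, 0, 0, 0], [0, 0, 3, 0, 0, 0], [0, 0, 3, 0, 0, 0], [0, 0, 3, 0, 0, 0], [0, 0, 3, 0, 0, 0]]}}

```text
time: 9.33
ee_pos: [0.543, -0.2215, 0.1332]
orientation: [2.284, 2.154, -0.001]
wrist_force: [-9.8, 6.0, 30.4]
opening: 0.0003
grasp_force: 15.4
```

```bash
python3 - <<'E'
from h import *
o=readout.get_obs(); print(o['time'],o['ee_pos'],o['wrist_force'])
s=eyes.capture('side'); t=eyes.capture('top')
cv2.imwrite('pics/i.png',np.hstack([cv2.resize(s[160:400,160:480],(400,300)),cv2.resize(t[110:330,190:483],(400,300))]))
E
```

```text
9.3333 [ 0.54301744 -0.22154472  0.13322528] [-9.8090633   5.96457471 30.35188393]
```

View pics/i.png

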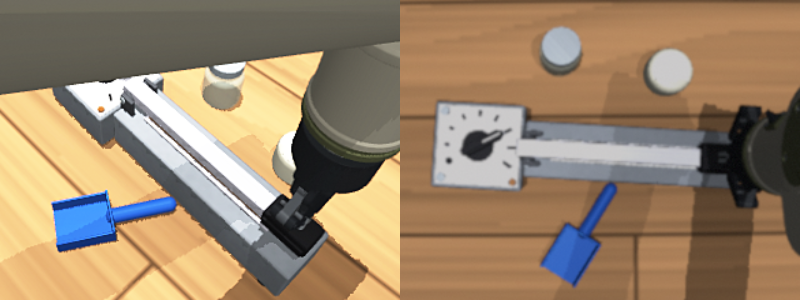

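The views show the arm flat on the bed with the fingertips on the handle (side, (290,230)) and the pointer still at mark 6. The loose items are where they were, and the force is a steady 30 N, on the stop.

```bash
python3 -c "
from plant import job;print(job.hand_in())"
```

```text
the job is handed in; nothing more can be done
None
```

The selector was pushed two clicks, from mark 4 to mark 6; the sealing arm was then pressed shut, the fingertips are holding it down at about 30 N, and the job is handed in.

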